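# Clear the plaster crumbs and hold in the recessed reset

## Task

Holding the scraper block, wipe all four plaster crumbs off the blue cover of the control box onto the bench (not with the fingers or the stylus), then put the scraper back down on the bench, clear of the box. After that take the stylus from its stand, reach its pin through the yellow-ringed hole in the cover and push the recessed reset button fully down; finish while still gripping the stylus and holding the button down. Leave the tape, the offcut and the screw tub where they are.

Things in the scene. Friction and masses are not known exactly. Their poses are not given: they have to be found in the camera images.
- box: Fixed grey control box of the bench's dust extractor, 180 x 140 mm with its flat blue cover on top, cover surface 65 mm above the bench. Origin: centre of its underside; x along the 180 mm side (away from the robot at yaw 0), y along the 140 mm side, z up. The cover has no rim, so crumbs can be pushed off any edge.
- aperture (a point): Centre of the round 18 mm hole in the blue cover, at the level of the cover's upper surface, ringed in yellow; it lies at x = 35 mm, y = -20 mm in the box's frame. The cover is 6 mm thick. Straight below it sits the red reset button (28 mm disc), its face 22 mm below this point when not pressed. The hole may be covered by a crumb at the start.
- reset (a joint): Travel of the recessed reset button, m: 0 when up, 0.006 fully down. It springs back; it starts to move at about 1.5 N and is fully down at about 5 N.
- stylus: Loose stylus: a steel pin 8 mm across and 50 mm long, then a steel flange 30 mm across and 5 mm thick, then an orange square handle 24 x 24 mm, 70 mm long (125 mm in all, about 90 g). Origin: the tip of the pin; z runs up along the pin to the handle; x and y are square to the handle's faces. Starts upright in its stand, handle up, tip 5 mm above the bench, the handle from 60 to 130 mm above the bench; it lifts straight out.
- stand: Fixed wooden block 70 x 70 x 55 mm with an 11 mm hole through its middle that holds the stylus's pin; the stylus's flange rests on its top. Origin: centre of its underside. It stands to the left or the right of the box, with the scraper block on the other side.
- scraper: Loose scraper block standing on its working edge: plywood foot 32 mm (x) x 120 mm (y) x 40 mm high, with a dark wooden grip on top, 26 mm (x) x 60 mm (y), from 40 to 92 mm above the underside; about 180 g. Origin: centre of its underside; x through its thickness (the direction to push), z up.
- tape: Bystander: roll of yellow tape lying flat, 104 mm across, 48 mm high. Origin: centre of its underside.
- offcut: Bystander: pale wood offcut 45 x 170 x 45 mm lying on the bench. Origin: centre of its underside, y along its length.
- tub: Bystander: grey screw tub with a blue lid, 85 x 115 x 50 mm. Origin: centre of its underside.
- chip0: Loose white plaster crumb, 24 x 20 mm and about 15 mm high, about 12 g, lying on the blue cover (its middle within 47 mm of the cover's middle along the box's x and within 32 mm along y). One of four. Origin: centre of its underside.
- chip1: Loose white plaster crumb, 24 x 20 mm and about 15 mm high, about 12 g, lying on the blue cover (its middle within 47 mm of the cover's middle along the box's x and within 32 mm along y). One of four. Origin: centre of its underside.
- chip2: Loose white plaster crumb, 24 x 20 mm and about 15 mm high, about 12 g, lying on the blue cover (its middle within 47 mm of the cover's middle along the box's x and within 32 mm along y). One of four. Origin: centre of its underside.
- chip3: Loose white plaster crumb, 24 x 20 mm and about 15 mm high, about 12 g, lying on the blue cover (its middle within 47 mm of the cover's middle along the box's x and within 32 mm along y). One of four. Origin: centre of its underside.

How it is judged:
On the way, in this order (a step that is already met when the one before it is completed fails the run):
1. all four crumbs are off the cover (height (world z) of each of chip0, chip1, chip2, chip3 below 0.05 m), for 0.2 s.
2. the scraper stands or lies on the bench, let go and clear of the box (height (world z) of scraper below 0.06 m and contact force between the fingers and scraper below 0.1 N and contact force between scraper and box below 0.1 N and linear speed of scraper below 0.02 m/s), for 0.2 s.
3. the gripped stylus holds the button fully down through the hole (value of joint reset above 0.0048 m and horizontal distance between stylus and aperture below 0.009 m and z of stylus in the frame of box below 0.045 m and contact force between the fingers and stylus above 2 N), for 0.3 s.
At the end, for the whole second after the job is handed in: Stylus still gripped, its tip in the hole (within 9 mm of its axis, 20 mm or more below the cover), button at least 4.8 of 6 mm down; all four crumbs off the cover (under 50 mm above the bench); the scraper on the bench, let go, at rest, not touching the box (all of step 1 and all of step 2 and all of step 3 and contact force between stylus and box above 1 N); the arm keeps its last pose, push and grip.
It fails at once if a crumb is touched by the fingers or the stylus (contact force between any of the fingers, stylus and chip0 above 0.5 N or contact force between any of the fingers, stylus and chip1 above 0.5 N or contact force between any of the fingers, stylus and chip2 above 0.5 N or contact force between any of the fingers, stylus and chip3 above 0.5 N).
It fails at once if the tape, the offcut or the tub is shifted by more than 30 mm (distance of any of tape, offcut, tub from where it was at the start of the episode above 0.03 m).
It also fails if it takes over 64 s, if anything falls off the work surface, if the arm or the gripper's body presses on something with over 40 N, if the wrist force passes 120 N, or if a joint passes its speed limit or range.

## Robot

A 6-joint arm with a two-finger parallel gripper is mounted at the origin on the work surface. World frame = base frame: x ahead of the robot, y to its left, z up, the work surface at z = 0. Lengths are in m, angles in rad, forces in N, time in s.
With the tool pointing down it reaches from about 0.325 to 0.875 m from the base axis. Payload 4.4 kg.
Tool frame: the origin (TCP) lies on the centre line of the jaws, within the pads' length; the fingertips stand 11 mm ahead of it and the grasp point (between the pads) lies 8 mm behind it; z points along the fingers, y is the line along which they close (so a half turn about z gives the same grasp; the last joint's range is limited). The gripper opens to 85 mm and grips with 20 to 120 N. Pads are 22 mm wide; open, the fingers measure 114 mm over their backs; the gripper's body (76 mm by 85 mm) begins 54 mm behind the grasp point. The pads swing forward as they close: fully open they stand 13 mm farther back than shut.
Start: joints at [1.169, 0.207, 1.542, -0, 1.393, -0.15], TCP at [0.143, 0.557, 0.242] pointing down, gripper open.
Joint ranges: [-2.73, 2.73], [-0.86, 2.22], [0.23, 2.46], [-1.11, 4.25], [0.08, 2.63], [-2.82, 2.82]. Speed limits (rad/s): [2.79, 2.79, 3.14, 3.14, 3.14, 3.14].

## Interface

Orientations are given as a rotation vector (axis times angle).
In Python, from workcell import ctrl gives the robot as it stands. The module is installed in compiled form; this text tells all that it offers.
- The arm moves only by the tool apply_moves, never from a script. Its argument "motion" is one flat list of numbers, 4 for each row, row after row: the shift along the tool's x, y, z in m, then the turn about the tool's z in rad. In form: [dx, dy, dz, yaw, dx, dy, dz, yaw, ...]. A call has 1 to 5 rows; each row is the pose to reach, as a shift and turn from the pose commanded when the call began, along the tool's axes at that moment; what a row does not reach only later rows make up. A row lasts 1/8 s, in which the tool goes at most 62.5 mm and 10.7 degrees, less where a joint would pass 70% of its speed; a pose out of reach is approached as far as the arm can. A call with a gripper value outside its range is refused whole. "fingers" is the closure in counts, from 0 (fully open) to 255 (shut), set as the call begins (left out, the last holds). The fingers move at their own pace and stop on an object; the grip force is fixed at half the most. Time passes only in rows, so rows that repeat a pose let the fingers close. It gives the time, the measured TCP pose, the force, the opening and the grip force at its end, in the units of the state.
- ctrl.observe(): the state, without advancing time (a new reading comes with each control period).
- ctrl.get_image(name): name is "side" or "top"; returns the picture (384x512x3 uint8, blue, green, red); there is no depth.
- ctrl.camera_info(name): a dict with "fov_y" (degrees; the focal length in pixels is half the picture's height over the tangent of half this angle, whatever the lens; pixels are square), "cx", "cy" (the principal point, pixels), "k1" (the pictures are not rectified: a ray, as slopes to the right and down, at radius r is drawn at 1 + k1 r^2 times it, then the intrinsics apply), "position" and "attitude" of the camera in the world. Camera axes: x right, y down, z forward; pixel columns grow to the right and rows downward; lengths in m; the calibration is good to about 2 mm. A picture is of the moment at which its call begins. camera_info takes no time and is no camera call.
- ctrl.job_done(): hands the job in; it is judged then, once.
The state is a dict: "time_s": time; "joint_positions": joint angles; "joint_vel": joint speeds; "joint_torque": joint torques, N m; "tool_pos": TCP position; "eef_rot": TCP orientation; "force": force on the tool from outside, world axes, zero at the start; "wrist_torque": the same for the moment, N m; "width": finger opening in m; "gripper_force": force on a finger pad.
Only numpy, scipy, OpenCV 4.12 (cv2) and the standard library are available. Lean on these libraries where they do the work, as an engineer would, in place of code of your own. Each camera call takes 0.05 s, during which the arm holds its last target. There are 200 camera calls.

## Working session

There is one attempt and no reset: what is moved stays moved. The work goes in short steps, Python scripts to look and compute and a tool call to move; the robot and the scene stay as the last step left them, time stands still between calls to the robot, and variables do not carry over. Pictures are saved under pics/ and viewed, at most 10 in all, crops included, and the job is handed in when it is done.

Besides the shell and the picture viewer there is one more tool, called after "Emit:" by a JSON object that holds its "op" and its "data". apply_moves: Moves the arm, as the interface text tells. Its arguments: {"type":"object","properties":{"motion":{"type":"array","items":{"type":"number"}},"fingers":{"type":"number"}},"required":["motion"]}

```bash
mkdir -p pics
cat > h.py <<'E'
import numpy as np, cv2
from scipy.spatial.transform import Rotation as R
from workcell import ctrl
def cam(n):
    c=ctrl.camera_info(n); f=192/np.tan(np.radians(c["fov_y"])/2)
    return c,f
def att(c):
    a=np.array(c["attitude"],float)
    return a if a.shape==(3,3) else R.from_rotvec(a).as_matrix() if a.size==3 else R.from_quat(a).as_matrix()
def ray(n,uv):
    c,f=cam(n); K=np.array([[f,0,c["cx"]],[0,f,c["cy"]],[0,0,1]])
    p=cv2.undistortPoints(np.array(uv,float).reshape(-1,1,2),K,np.array([c["k1"],0,0,0,0.]))[:,0]
    d=np.c_[p,np.ones(len(p))]@att(c).T
    return np.array(c["position"]),d
def plane(n,uv,z):
    o,d=ray(n,uv); return o+d*((z-o[2])/d[:,2])[:,None]
def tri(uv1,uv2):
    o1,d1=ray("top",uv1);o2,d2=ray("side",uv2);d1=d1[0];d2=d2[0]
    s=np.linalg.lstsq(np.c_[d1,-d2],o2-o1,rcond=None)[0]
    a=o1+s[0]*d1;b=o2+s[1]*d2
    return (a+b)/2,np.linalg.norm(a-b)
def proj(n,P):
    c,f=cam(n); q=(np.atleast_2d(P)-np.array(c["position"]))@att(c); q=q[:,:2]/q[:,2:]
    r2=(q**2).sum(1,keepdims=True); return q*(1+c["k1"]*r2)*f+[c["cx"],c["cy"]]
E
python3 - <<'E'
from h import *
for n in("top","side"):
    print(ctrl.camera_info(n)); cv2.imwrite(f"pics/{n}0.png",ctrl.get_image(n))
print(ctrl.observe())
E
```

```text
{'fov_y': 51.90496297828902, 'cx': 250.4640969275052, 'cy': 194.40059683922865, 'k1': -0.0939991654456988, 'position': array([0.40285105, 0.09438855, 1.24658911]), 'attitude': array([-2.18140334,  2.11982432, -0.17988284])}
{'fov_y': 50.703110734784715, 'cx': 256.8277994598063, 'cy': 194.74848731953736, 'k1': 0.027144567249259757, 'position': array([ 0.0445788 , -0.6182445 ,  0.65566322]), 'attitude': array([-2.06351278,  0.64719153, -0.3764404 ])}
{'time_s': 0.1, 'joint_positions': array([ 1.16954396e+00,  2.07321246e-01,  1.54281004e+00, -8.64591105e-07,
        1.39351352e+00, -1.50508041e-01]), 'joint_vel': array([ 0.00053231, -0.00181233, -0.0040222 , -0.00047768,  0.00095642,
        0.00013011]), 'joint_torque': array([-4.76646583e-04, -3.84092975e+01, -2.92548877e+01, -3.28644192e-04,
        4.84688222e-03, -2.29898063e-06]), 'tool_pos': array([0.1424265 , 0.55639914, 0.24125004]), 'eef_rot': array([-3.92767030e-01, -3.11637964e+00,  3.10143094e-03]), 'force': array([0.35191108, 0.37057442, 0.10363707]), 'wrist_torque': array([-0.03772855, -0.02167255,  0.03835579]), 'gripper_force': 0.0, 'width': 0.08557978981622824}
```

View pics/top0.png

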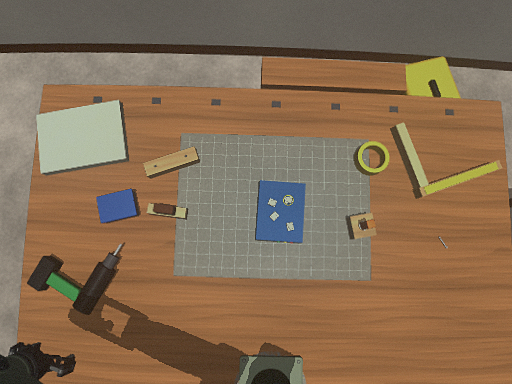

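View pics/side0.png

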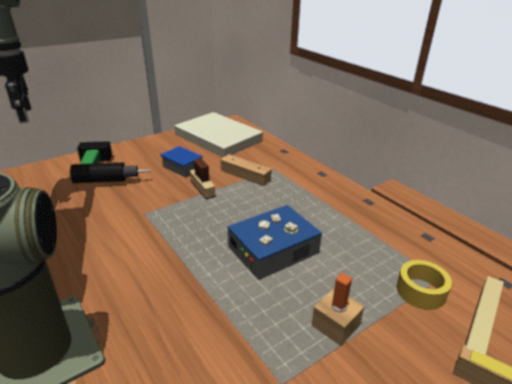

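The top view shows the box at about (280,212), with crumbs at (272,202), (288,200), (274,216) and (290,226). One crumb sits on the yellow ring at (288,200). The scraper is at (167,210), the stand and stylus at (362,225), the tape at (373,157), the offcut at (172,161) and the tub at (117,206). The side view shows the stylus handle at (343,290), the scraper at (201,178) and the box at (275,238).

```bash
cat > m.py <<'E'
from h import *
import sys
T=cv2.imread("pics/top0.png");S=cv2.imread("pics/side0.png")
def blobs(I,lo,hi,roi,amin=6):
    m=cv2.inRange(cv2.cvtColor(I,cv2.COLOR_BGR2HSV),lo,hi);k=np.zeros_like(m);x0,y0,x1,y1=roi;k[y0:y1,x0:x1]=m[y0:y1,x0:x1]
    cs=cv2.findContours(k,cv2.RETR_EXTERNAL,cv2.CHAIN_APPROX_NONE)[0]
    return sorted([c for c in cs if cv2.contourArea(c)>=amin],key=cv2.contourArea,reverse=True)
def rect(n,c,z):
    P=plane(n,c[:,0].astype(float),z); r=cv2.minAreaRect((P[:,:2]*1000).astype(np.float32)); return np.round(r[0],1),np.round(r[1],1),round(r[2],1)
E
python3 - <<'E'
from m import *
b=blobs(T,(100,120,60),(125,255,255),(240,165,320,260),100)[0]
print("box",rect("top",b,.065), np.round(cv2.boxPoints(cv2.minAreaRect(plane("top",b[:,0].astype(float),.065)[:,:2].astype(np.float32))),3).tolist())
for c in blobs(T,(0,0,150),(179,70,255),(255,180,306,243)): print("chip",rect("top",c,.08),cv2.boundingRect(c))
for n,I,roi in(("top",T,(140,195,195,225)),("side",S,(180,150,225,205))):
    for c in blobs(I,(0,0,0),(179,255,95),roi): print(n,"grip",cv2.contourArea(c),rect(n,c,.092),cv2.minAreaRect(c))
    for c in blobs(I,(10,40,150),(30,150,255),roi): print(n,"foot",cv2.contourArea(c),rect(n,c,.04),cv2.minAreaRect(c))
for n,I,roi in(("top",T,(340,205,385,245)),("side",S,(300,260,375,345))):
    for c in blobs(I,(0,150,80),(14,255,255),roi): print(n,"handle",cv2.contourArea(c),rect(n,c,.13),cv2.minAreaRect(c))
    for c in blobs(I,(8,40,120),(25,170,255),roi,30): print(n,"stand",cv2.contourArea(c),rect(n,c,.055),cv2.minAreaRect(c))
def big(I,x0,y0,x1,y1): return cv2.resize(I[y0:y1,x0:x1],(400,300),interpolation=cv2.INTER_CUBIC)
o=np.vstack([np.hstack([big(T,141,190,197,232),big(T,336,205,392,247)]),np.hstack([big(S,170,150,242,204),big(S,290,260,386,332)])])
cv2.imwrite("pics/crop.png",o)
E
```

```text
box (array([535. , -14.7]), array([138.7, 178.8]), 87.4) [[0.44200000166893005, -0.07999999821186066], [0.6209999918937683, -0.08799999952316284], [0.6269999742507935, 0.05000000074505806], [0.4490000009536743, 0.05900000035762787]]
chip (array([517.1,   5.7]), array([16.8, 21.2]), 46.4) (270, 212, 9, 9)
chip (array([487.2, -42.4]), array([20.8, 17.9]), 1.6) (287, 223, 7, 8)
chip (array([559.5,  12.2]), array([21.3, 17.6]), 64.9) (268, 198, 9, 9)
chip (array([567.8, -35.3]), array([17.5, 21.4]), 15.7) (284, 196, 9, 8)
top grip 192.0 (array([528.2, 328.8]), array([69. , 30.5]), 83.6) ((164.82431030273438, 208.55406188964844), (23.18025779724121, 10.357135772705078), 9.462321281433105)
top grip 11.0 (array([517.7, 284.9]), array([45.5, 32.5]), 84.7) ((179.36155700683594, 212.60772705078125), (15.504340171813965, 11.039092063903809), 7.125016689300537)
top foot 354.5 (array([546.9, 361.5]), array([ 59.4, 112.1]), 3.1) ((158.0, 204.5), (19.0, 36.0), 90.0)
top foot 77.0 (array([504.1, 360.3]), array([ 12.3, 108.3]), 1.8) ((157.5, 218.0), (4.0, 35.0), 90.0)
top foot 72.5 (array([525.1, 295
[... 911 characters left out ...]
-283.1]), array([107.3, 121.4]), 89.5) ((367.0, 224.5), (39.0, 34.0), 90.0)
side handle 360.5 (array([ 471.7, -289.3]), array([81.4, 23.5]), 36.6) ((341.4560241699219, 290.49200439453125), (13.416409492492676, 33.00436782836914), 10.304845809936523)
side stand 797.5 (array([ 498.5, -269.7]), array([74.5, 76.6]), 12.7) ((338.9061279296875, 305.86822509765625), (44.52237319946289, 29.921920776367188), 32.735225677490234)
side stand 364.5 (array([ 482.5, -349.7]), array([33.7, 82.3]), 89.3) ((358.5, 333.0), (22.0, 31.0), 90.0)
side stand 42.0 (array([ 555.2, -223.8]), array([45.5, 32.5]), 13.9) ((342.7837829589844, 276.70269775390625), (11.507928848266602, 19.72787857055664), 80.53767395019531)
```

View pics/crop.png

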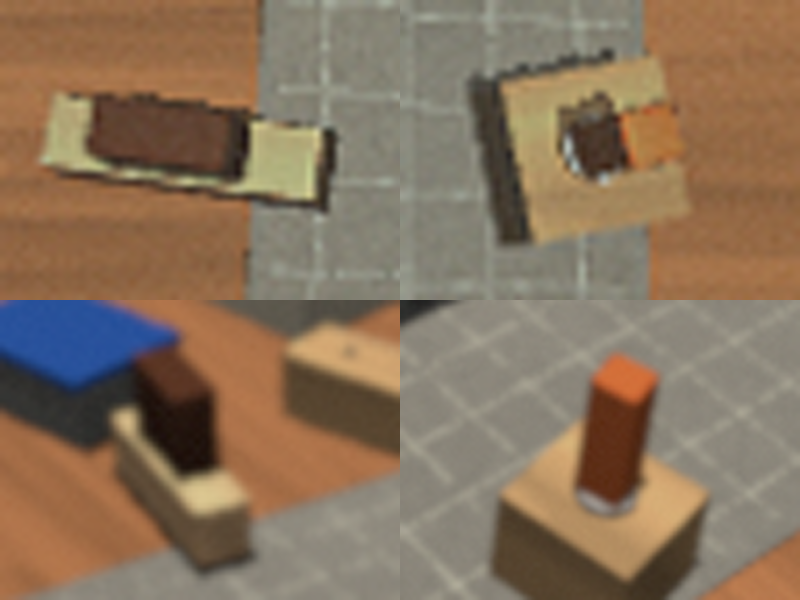

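The crop shows the scraper (dark grip on a pale foot) turned about 8° in the image, and the stand with the handle's orange top face at its upper right. I'll read corners off the crop and triangulate.

Run:
```python
from m import *
def full(p,x0,y0,s): return (np.array(p,float)+.5)/s+[x0-.5,y0-.5]
gT=full([(97,95),(236,107),(227,178),(88,157)],141,190,400/56)
gS=full([(135,57),(165,45),(213,95),(185,108)],170,150,400/72)
hT=full([(222,111),(277,103),(284,153),(233,165)],336,205,400/56)
hS=full([(200,75),(222,53),(258,72),(233,95)],290,260,400/96)
for n,a,b,z in(("grip",gT,gS,.092),("handle",hT,hS,.13)):
    print(n,tri(a.mean(0),b.mean(0)),plane("top",[a.mean(0)],z),plane("side",[b.mean(0)],z),"\n",plane("top",a,z).round(4)[:,:2].tolist(),"\n",plane("side",b,z).round(4)[:,:2].tolist())
    r=cv2.minAreaRect((plane("top",a,z)[:,:2]*1000).astype(np.float32));print(r)
f=plane("top",full([(57,93),(330,130),(318,203),(42,163)],141,190,400/56),.04);print("foot",f.mean(0),f[:,:2].round(4).tolist(),np.degrees(np.arctan2(*(f[1]-f[0])[[0,1]])))
# box cover from both views
bS=blobs(S,(100,120,60),(125,255,255),(220,200,330,280),100)[0]
h=cv2.convexHull(bS);q=cv2.approxPolyDP(h,5,True)[:,0];print("side box",q.tolist(),plane("side",q,.065).round(4)[:,:2].tolist())
bT=blobs(T,(100,120,60),(125,255,255),(240,165,320,260),100)[0]
print("top box",cv2.approxPolyDP(cv2.convexHull(bT),4,True)[:,0].tolist())
cv2.imwrite("x.png",T)
s=full([(100,82),(262,55),(288,213),(130,243)],336,205,400/56);P=plane("top",s,.055);print("stand",P.mean(0),P[:,:2].round(4).tolist())
```

```text
grip (array([0.52924683, 0.33413   , 0.0881245 ]), np.float64(0.0002093746412246777)) [[0.52873086 0.33337505 0.092     ]] [[0.5260303  0.32758028 0.092     ]] 
 [[0.5442, 0.3614], [0.541, 0.3034], [0.5115, 0.3055], [0.5184, 0.3635]] 
 [[0.519, 0.3583], [0.539, 0.3618], [0.5327, 0.2985], [0.5139, 0.2942]]
((528.2957763671875, 333.52703857421875), (58.38430404663086, 29.58576774597168), 85.9337387084961)
handle (array([ 0.49871929, -0.27066481,  0.13020153]), np.float64(0.0007380255490469069)) [[ 0.49902501 -0.27098239  0.13      ]] [[ 0.49853019 -0.27037491  0.13      ]] 
 [[0.5076, -0.2579], [0.5114, -0.2807], [0.4913, -0.2832], [0.4859, -0.2622]] 
 [[0.4877, -0.2639], [0.5057, -0.2595], [0.5102, -0.277], [0.4908, -0.2808]]
((498.9671325683594, -271.3540954589844), (22.056264877319336, 23.049264907836914), 11.065001487731934)
foot [0.52912988 0.33328032 0.04      ] [[0.5509, 0.3909], [0.5385, 0.2716], [0.5068, 0.2752], [0.5203, 0.3954]] -174.0440387454493
side box [[320, 233], [258, 259], [229, 226], [287, 206]] [[0.6146, -0.0896], [0.44, -0.0815], [0.4509, 0.0543], [0.6214, 0.043]]
top box [[304, 184], [301, 241], [256, 238], [260, 180]]
stand [ 0.49842487 -0.26968804  0.055     ] [[0.5257, -0.2283], [0.5393, -0.2996], [0.4715, -0.31], [0.4572, -0.2409]]
```

```bash
cat > go.py <<'E'
from h import *
import sys
# usage: go.py x y z heading_deg (of tool y) -> shift and turn in tool axes
x,y,z,hd=map(float,sys.argv[1:5]); s=ctrl.observe(); Q=R.from_rotvec(s["eef_rot"]).as_matrix()
d=Q.T@(np.array([x,y,z])-s["tool_pos"]); h0=np.degrees(np.arctan2(Q[1,1],Q[0,1])); a=(hd-h0+180)%360-180
print(np.round(s["tool_pos"],4),"head",round(h0,2),"tilt",np.round(Q[:,2],4),"t",s["time_s"]); print("shift",np.round(d,4),"turn",round(-np.radians(a),4))
E
python3 go.py .529 .3333 .16 -6
```

```text
[0.1424 0.5564 0.2413] head 75.63 tilt [-8.0e-04 -1.9e-03 -1.0e+00] t 0.1
shift [-0.4299 -0.12    0.0814] turn 1.4248
```

Emit:
{"op": "apply_moves", "data": {"motion": [-0.06,-0.017,0.01,0.18,-0.12,-0.034,0.02,0.36,-0.18,-0.05,0.03,0.54,-0.24,-0.067,0.045,0.72,-0.3,-0.084,0.055,0.9], "fingers": 0}}

```text
time_s: 0.72
tool_pos: [0.41, 0.4017, 0.1868]
eef_rot: [-1.717, -2.63, 0.002]
force: [1.1, 0.2, 0.9]
width: 0.0854
gripper_force: 0.0
```

```bash
python3 go.py .529 .3333 .16 -6
```

```text
[0.41   0.4017 0.1868] head 23.73 tilt [-1.2e-03 -6.0e-04 -1.0e+00] t 0.725
shift [-0.1105  0.0814  0.0267] turn 0.5189
```

Emit:
{"op": "apply_moves", "data": {"motion": [-0.05,0.035,0.01,0.18,-0.095,0.07,0.02,0.36,-0.109,0.081,0.026,0.519,-0.109,0.081,0.026,0.519,-0.109,0.081,0.026,0.519]}}

```text
time_s: 1.35
tool_pos: [0.5265, 0.3371, 0.1617]
eef_rot: [-2.325, -2.112, 0.001]
force: [-0.1, 0.6, 0.0]
width: 0.0856
gripper_force: 0.0
```

```bash
python3 go.py .529 .3333 .066 -6
python3 - <<'E'
from h import *
a=ctrl.get_image("top");b=ctrl.get_image("side")
cv2.imwrite("pics/g1.png",np.hstack([cv2.resize(a[160:250,120:220],(400,360)),cv2.resize(b[110:210,150:250],(400,360))]))
E
```

```text
[0.5265 0.3371 0.1617] head -5.51 tilt [-0.0012 -0.     -1.    ] t 1.35
shift [-0.0035  0.003   0.0957] turn 0.0086
```

View pics/g1.png

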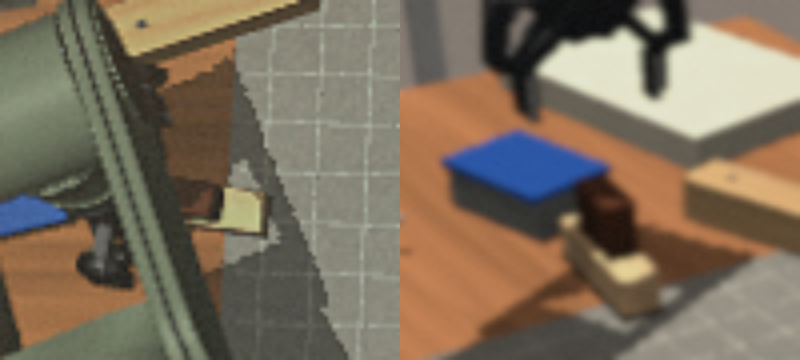

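The jaws, at about (590,60) in the crop, stand open above the scraper's grip at (605,215) with their line across its thickness. The way down looks clear.

Emit:
{"op": "apply_moves", "data": {"motion": [-0.0035,0.003,0.04,0.0086,-0.0035,0.003,0.075,0.0086,-0.0035,0.003,0.095,0.0086,-0.0035,0.003,0.095,0.0086,-0.0035,0.003,0.095,0.0086]}}

```text
time_s: 2.08
tool_pos: [0.5311, 0.3337, 0.0685]
eef_rot: [2.336, 2.099, 0.004]
force: [0.2, -0.6, 0.8]
width: 0.0853
gripper_force: 0.0
```

Emit:
{"op": "apply_moves", "data": {"motion": [0,0,0,0,0,0,0,0,0,0,0,0,0,0,0,0,0,0,0,0], "fingers": 255}}

```text
time_s: 2.7
tool_pos: [0.5304, 0.333, 0.0674]
eef_rot: [2.338, 2.099, 0.001]
force: [-0.2, -0.5, 2.4]
width: 0.0255
gripper_force: 59.4
```

```bash
python3 go.py .529 .3333 .2 -2.6; python3 -c "
from h import *
s=ctrl.observe();print(s['width'],s['gripper_force'],s['force'])"
```

```text
[0.5304 0.333  0.0674] head -6.17 tilt [ 6.e-04  2.e-04 -1.e+00] t 2.7
shift [ 0.0002 -0.0013 -0.1326] turn -0.0623
0.025495477288186102 59.416635632514954 [-0.20114824 -0.50255329  2.37595439]
```

Emit:
{"op": "apply_moves", "data": {"motion": [0,0,-0.04,0,0,0,-0.09,0,0,0,-0.13,0,0,0,-0.132,-0.06,0,0,-0.132,-0.062]}}

```text
time_s: 3.32
tool_pos: [0.5298, 0.3327, 0.1986]
eef_rot: [-2.272, -2.169, 0.001]
force: [0.1, -0.4, -2.3]
width: 0.0252
gripper_force: 59.8
```

```bash
python3 go.py .432 -.0115 .2 -2.6; python3 -c "
from h import *
s=ctrl.observe();print(s['width'],s['gripper_force'],s['force'])"
```

```text
[0.5298 0.3327 0.1986] head -2.64 tilt [-6.e-04 -3.e-04 -1.e+00] t 3.325
shift [-0.3484 -0.0818 -0.0012] turn -0.0008
0.02524986312314188 59.78793025016785 [ 0.09094603 -0.41779024 -2.32221449]
```

Emit:
{"op": "apply_moves", "data": {"motion": [-0.05,-0.012,0,0,-0.1,-0.024,0,0,-0.15,-0.036,0,0,-0.2,-0.048,0,0,-0.25,-0.06,0,0]}}

```text
time_s: 3.95
tool_pos: [0.4569, 0.0844, 0.1972]
eef_rot: [-2.271, -2.168, 0.004]
force: [0.5, 0.5, -2.2]
width: 0.0256
gripper_force: 59.8
```

Emit:
{"op": "apply_moves", "data": {"motion": [-0.05,-0.012,0,0,-0.09,-0.02,0,0,-0.098,-0.022,0.03,0,-0.098,-0.022,0.045,0,-0.098,-0.022,0.045,0]}}

```text
time_s: 4.58
tool_pos: [0.4305, -0.0102, 0.1518]
eef_rot: [-2.268, -2.167, 0.004]
force: [0.9, -0.2, -1.7]
width: 0.0251
gripper_force: 59.7
```

```bash
python3 go.py .432 -.0115 .134 -2.6
python3 - <<'E'
from h import *
a=ctrl.get_image("top");b=ctrl.get_image("side")
cv2.imwrite("pics/g2.png",np.hstack([cv2.resize(a[160:260,230:330],(400,400)),cv2.resize(b[160:290,200:330],(400,400))]))
E
```

```text
[ 0.4305 -0.0102  0.1518] head -2.61 tilt [-0.0054  0.0015 -1.    ] t 4.575
shift [-0.0013  0.0017  0.0178] turn -0.0003
```

View pics/g2.png

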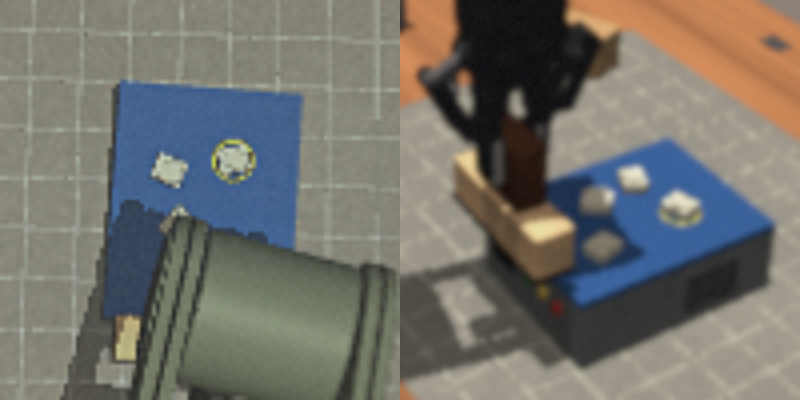

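The scraper's foot, at about (530,230) in the right half of the crop, hangs level over the near edge of the cover. All four crumbs are in front of it, at (597,200), (633,178), (681,205) and (603,247). I'll lower it next.

Emit:
{"op": "apply_moves", "data": {"motion": [-0.001,0,0.01,0,-0.001,0,0.017,0,-0.001,0,0.0175,0,-0.001,0,0.0175,0,-0.001,0,0.0175,0]}}

```text
time_s: 5.3
tool_pos: [0.4326, -0.0121, 0.1367]
eef_rot: [2.271, 2.17, 0.001]
force: [0.2, 0.6, -1.9]
width: 0.0254
gripper_force: 59.7
```

```bash
python3 go.py .635 -.0206 .1335 -2.6
```

```text
[ 0.4326 -0.0121  0.1367] head -2.61 tilt [ 6.e-04 -1.e-04 -1.e+00] t 5.3
shift [0.0007 0.2026 0.0033] turn -0.0002
```

Emit:
{"op": "apply_moves", "data": {"motion": [0,0,0.0025,0,0,0,0.0025,0,0,0,0.0025,0]}}

```text
time_s: 5.68
tool_pos: [0.4323, -0.012, 0.1339]
eef_rot: [-2.272, -2.17, 0.0]
force: [-0.6, 0.5, -2.0]
width: 0.0252
gripper_force: 59.7
```

Emit:
{"op": "apply_moves", "data": {"motion": [0,0.015,0,0,0,0.03,0,0,0,0.045,0,0,0,0.06,0,0,0,0.075,0,0]}}

```text
time_s: 6.3
tool_pos: [0.5083, -0.0155, 0.1338]
eef_rot: [-2.271, -2.17, 0.0]
force: [0.0, 0.4, -2.0]
width: 0.0252
gripper_force: 59.8
```

```bash
python3 go.py .635 -.0206 .1335 -2.6
```

```text
[ 0.5083 -0.0155  0.1338] head -2.61 tilt [-4.e-04  0.e+00 -1.e+00] t 6.3
shift [0.0006 0.1268 0.0002] turn -0.0002
```

Emit:
{"op": "apply_moves", "data": {"motion": [0,0.015,0,0,0,0.03,0,0,0,0.045,0,0,0,0.06,0,0,0,0.075,0,0]}}

```text
time_s: 6.92
tool_pos: [0.583, -0.0189, 0.1338]
eef_rot: [-2.271, -2.17, 0.0]
force: [-0.0, -1.0, -1.8]
width: 0.0252
gripper_force: 59.8
```

Emit:
{"op": "apply_moves", "data": {"motion": [0,0.015,0,0,0,0.03,0,0,0,0.045,0,0,0,0.052,0,0,0,0.052,0,0]}}

```text
time_s: 7.55
tool_pos: [0.6344, -0.0212, 0.1338]
eef_rot: [-2.271, -2.17, 0.0]
force: [-0.3, -0.5, -2.0]
width: 0.0254
gripper_force: 59.9
```

```bash
python3 go.py .53 .3 .2 -6
python3 - <<'E'
from h import *
a=ctrl.get_image("top");b=ctrl.get_image("side")
cv2.imwrite("pics/g3.png",np.hstack([cv2.resize(a[140:260,220:340],(400,400)),cv2.resize(b[140:290,210:360],(400,400))]))
E
```

```text
[ 0.6344 -0.0212  0.1338] head -2.61 tilt [-2.e-04  0.e+00 -1.e+00] t 7.55
shift [ 0.3161 -0.119  -0.0662] turn 0.0592
```

View pics/g3.png

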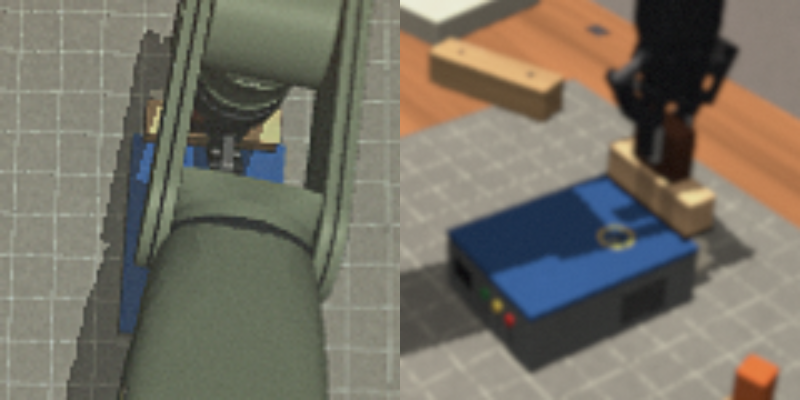

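The cover is empty, with the yellow ring at (615,238) in the crop and no crumbs visible. The scraper is past the far edge, so I'll lift it and take it back to where it stood.

Emit:
{"op": "apply_moves", "data": {"motion": [0,0,-0.05,0,0.04,-0.014,-0.07,0.03,0.09,-0.033,-0.07,0.06,0.14,-0.052,-0.07,0.06,0.19,-0.07,-0.07,0.06]}}

```text
time_s: 8.28
tool_pos: [0.5715, 0.1731, 0.2041]
eef_rot: [-2.336, -2.101, -0.0]
force: [0.8, 0.4, -3.7]
width: 0.026
gripper_force: 60.0
```

```bash
python3 go.py .5304 .333 .1 -6
```

```text
[0.5715 0.1731 0.2041] head -6.07 tilt [-0.  0. -1.] t 8.275
shift [ 0.1547 -0.0578  0.1041] turn -0.0013
```

Emit:
{"op": "apply_moves", "data": {"motion": [0.05,-0.019,0,0,0.1,-0.038,0.01,0,0.15,-0.056,0.04,0,0.1547,-0.0578,0.08,0,0.1547,-0.0578,0.1,0]}}

```text
time_s: 8.9
tool_pos: [0.529, 0.3316, 0.1012]
eef_rot: [-2.333, -2.102, 0.008]
force: [-1.1, -1.0, -2.9]
width: 0.0254
gripper_force: 59.9
```

Emit:
{"op": "apply_moves", "data": {"motion": [0,0,0,0,0,0,0,0]}}

```text
time_s: 9.15
tool_pos: [0.5332, 0.3313, 0.1057]
eef_rot: [2.336, 2.099, 0.004]
force: [0.2, 0.6, -0.9]
width: 0.0251
gripper_force: 60.0
```

```bash
python3 go.py .5304 .333 .068 -6;python3 - <<'E'
from h import *
a=ctrl.get_image("top");b=ctrl.get_image("side")
cv2.imwrite("pics/top4.png",a);cv2.imwrite("pics/side4.png",b)
cv2.imwrite("pics/g4.png",np.hstack([cv2.resize(a[120:270,230:380],(400,400)),cv2.resize(b[140:290,210:360],(400,400))]))
E
```

```text
[0.5332 0.3313 0.1057] head -6.14 tilt [ 0.0027  0.0011 -1.    ] t 9.15
shift [ 0.0013 -0.0031  0.0377] turn -0.0024
```

View pics/g4.png

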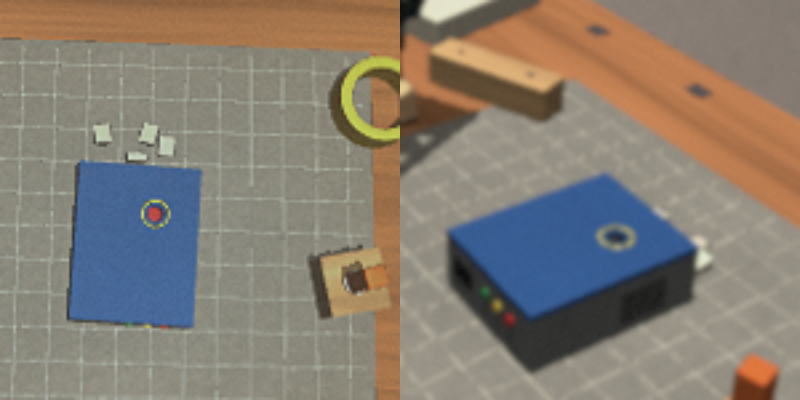

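The cover is clear and the four crumbs lie beyond its far edge, at (102,133), (149,132), (166,145) and (136,157), the last half hidden by the edge. I'll check that crumb's height, get the hole from the ring in both views, and lower the scraper.

Emit:
{"op": "apply_moves", "data": {"motion": [0.0013,-0.002,0.02,0,0.0013,-0.002,0.034,0,0.0013,-0.002,0.037,0,0.0013,-0.002,0.037,0,0.0013,-0.002,0.037,0]}}

```text
time_s: 9.88
tool_pos: [0.5286, 0.3331, 0.0671]
eef_rot: [-2.334, -2.1, 0.004]
force: [-4.3, -0.5, 6.3]
width: 0.0251
gripper_force: 61.9
```

```bash
python3 go.py .5304 .333 .0674 -6
python3 - <<'E'
from m import *
T=cv2.imread("pics/top4.png");S=cv2.imread("pics/side4.png")
for n,I,roi in(("top",T,(255,150,310,242)),("side",S,(270,215,312,250))):
    m=cv2.inRange(cv2.cvtColor(I,cv2.COLOR_BGR2HSV),(18,60,90),(40,255,255));k=np.zeros_like(m);x0,y0,x1,y1=roi;k[y0:y1,x0:x1]=m[y0:y1,x0:x1]
    p=cv2.findNonZero(k);e=cv2.fitEllipse(cv2.convexHull(p));P=plane(n,[e[0]],.065)[0];print(n,len(p),np.round(e[0],2),np.round(e[1],1),P.round(4))
    if n=="top":a=e[0]
    else:print("ring tri",tri(a,e[0]))
def out(n,I,lo,hi,roi):
    for c in blobs(I,lo,hi,roi,1): print(n,"white",cv2.boundingRect(c),np.round(plane(n,[cv2.minAreaRect(c)[0]],.012)[0],3))
out("top",T,(0,0,165),(60,60,255),(255,160,305,181)); out("side",S,(0,0,165),(60,60,255),(300,210,335,245))
for nm,I,roi in(("top",T,(240,165,320,260)),("side",S,(220,200,330,280))):
    b=blobs(I,(100,120,60),(125,255,255),roi,100)[0];P=plane(nm,b[:,0].astype(float),.065)[:,:2]*1000;r=cv2.minAreaRect(P.astype(np.float32));print(nm,r)
E
```

```text
[0.5286 0.3331 0.0671] head -6.04 tilt [-3.1e-03 -8.0e-04 -1.0e+00] t 9.875
shift [ 0.0001  0.0018 -0.0003] turn -0.0008
top 32 [287.94 199.65] [10.3 10.8] [ 0.5695 -0.0368  0.065 ]Traceback (most recent call last):
  File "<stdin>", line 5, in <module>
cv2.error: OpenCV(4.12.0) /io/opencv/modules/imgproc/src/shapedescr.cpp:361: error: (-201:Incorrect size of input array) There should be at least 5 points to fit the ellipse in function 'fitEllipseNoDirect'
```

Emit:
{"op": "apply_moves", "data": {"motion": [0,0,-0.0005,0,0,0,-0.0005,0,0,0,-0.0005,0,0,0,-0.0005,0,0,0,-0.0005,0], "fingers": 0}}

```text
time_s: 10.5
tool_pos: [0.5298, 0.3332, 0.0674]
eef_rot: [-2.336, -2.101, 0.0]
force: [0.2, 0.1, 0.0]
width: 0.0856
gripper_force: 0.0
```

Run:
```python
from m import *
T=cv2.imread("pics/top4.png");S=cv2.imread("pics/side4.png")
H=cv2.cvtColor(S,cv2.COLOR_BGR2HSV); print(H[229,282:302].tolist())
for n,I,roi,lo in(("top",T,(255,150,310,242),(18,60,90)),("side",S,(278,218,302,240),(15,0,80))):
    m=cv2.inRange(cv2.cvtColor(I,cv2.COLOR_BGR2HSV),lo,(90 if n=="side" else 40,200,255));k=np.zeros_like(m);x0,y0,x1,y1=roi;k[y0:y1,x0:x1]=m[y0:y1,x0:x1]
    p=cv2.findNonZero(k);e=cv2.fitEllipse(cv2.convexHull(p));P=plane(n,[e[0]],.065)[0];print(n,len(p),np.round(e[0],2),np.round(e[1],1),P.round(4))
    if n=="top":a=e[0]
    else:print("ring tri",tri(a,e[0]))
def out(n,I,lo,hi,roi):
    for c in blobs(I,lo,hi,roi,1): print(n,"white",cv2.boundingRect(c),np.round(plane(n,[cv2.minAreaRect(c)[0]],.012)[0],3))
out("top",T,(0,0,165),(60,60,255),(255,160,305,181)); out("side",S,(0,0,165),(179,60,255),(300,210,335,245))
for nm,I,roi in(("top",T,(240,165,320,260)),("side",S,(220,200,330,280))):
    b=blobs(I,(100,120,60),(125,255,255),roi,100)[0];P=plane(nm,b[:,0].astype(float),.065)[:,:2]*1000;r=cv2.minAreaRect(P.astype(np.float32));print(nm,r)
s=ctrl.observe();print(s['width'],s['gripper_force'],s['force'])
```

```text
[[108, 150, 146], [108, 88, 139], [45, 25, 141], [34, 51, 146], [63, 18, 125], [104, 67, 106], [108, 85, 84], [106, 49, 68], [105, 33, 61], [111, 46, 56], [108, 79, 58], [108, 122, 75], [108, 120, 100], [104, 42, 115], [33, 44, 134], [33, 42, 134], [105, 59, 129], [108, 133, 142], [108, 158, 145], [108, 159, 146]]
top 32 [287.94 199.65] [10.3 10.8] [ 0.5695 -0.0368  0.065 ]
side 62 [290.83 228.58] [ 8.8 13.9] [ 0.5682 -0.0375  0.065 ]
ring tri (array([ 0.56930814, -0.03671437,  0.06411163]), np.float64(0.000682409589578931))
top white (282, 166, 7, 8) [ 0.674 -0.033  0.012]
top white (290, 171, 6, 7) [ 0.66  -0.056  0.012]
top white (265, 166, 7, 7) [0.672 0.023 0.012]
top white (278, 177, 7, 3) [ 0.646 -0.02   0.012]
side white (319, 228, 9, 12) [ 0.672 -0.047  0.012]
side white (329, 228, 6, 4) [ 0.7   -0.049  0.012]
side white (332, 216, 3, 3) [ 0.744 -0.01   0.012]
side white (306, 218, 5, 3) [0.681 0.022 0.012]
side white (311, 214, 4, 3) [0.705 0.031 0.012]
top ((534.8866577148438, -14.573661804199219), (138.88807678222656, 179.30093383789062), 87.35579681396484)
side ((530.697998046875, -19.14710235595703), (140.48358154296875, 179.69073486328125), 87.34722900390625)
0.08558013491229513 0.0 [0.15244128 0.05047409 0.02571813]
```

Emit:
{"op": "apply_moves", "data": {"motion": [0,0,-0.04,0,0,0,-0.09,0,0,0,-0.14,0,-0.02,0,-0.143,-0.05,-0.06,0,-0.143,-0.1]}}

```text
time_s: 11.12
tool_pos: [0.5243, 0.2742, 0.2122]
eef_rot: [2.222, 2.218, 0.006]
force: [-0.2, -0.4, -0.2]
width: 0.0853
gripper_force: 0.0
```

```bash
python3 go.py .4987 -.2705 .21 11
```

```text
[0.5243 0.2742 0.2122] head -0.1 tilt [ 0.0036  0.0014 -1.    ] t 11.125
shift [-0.5447 -0.0247  0.0014] turn -0.1937
```

Emit:
{"op": "apply_moves", "data": {"motion": [-0.05,-0.002,0,-0.04,-0.1,-0.004,0,-0.08,-0.15,-0.007,0,-0.12,-0.2,-0.009,0,-0.16,-0.25,-0.011,0,-0.1937]}}

```text
time_s: 11.75
tool_pos: [0.5108, 0.0221, 0.2107]
eef_rot: [2.001, 2.421, 0.001]
force: [0.7, -0.6, -0.3]
width: 0.0853
gripper_force: 0.0
```

```bash
python3 go.py .4987 -.2705 .21 11
```

```text
[0.5108 0.0221 0.2107] head 10.85 tilt [ 7.e-04 -1.e-04 -1.e+00] t 11.75
shift [-0.285  -0.067   0.0007] turn -0.0026
```

Emit:
{"op": "apply_moves", "data": {"motion": [-0.06,-0.014,0,0,-0.12,-0.028,0,0,-0.18,-0.042,0,0,-0.24,-0.056,0,0,-0.282,-0.067,0,0]}}

```text
time_s: 12.38
tool_pos: [0.4976, -0.2687, 0.2107]
eef_rot: [2.005, 2.418, -0.0]
force: [-0.2, -0.1, -0.9]
width: 0.0856
gripper_force: 0.0
```

Emit:
{"op": "apply_moves", "data": {"motion": [0,0,0,0,0,0,0,0,0,0,0,0]}}

```text
time_s: 12.75
tool_pos: [0.4981, -0.2645, 0.2104]
eef_rot: [-2.001, -2.421, -0.0]
force: [-0.1, -0.2, -1.2]
width: 0.085
gripper_force: 0.0
```

```bash
python3 go.py .4987 -.2705 .092 11
python3 - <<'E'
from h import *
a=ctrl.get_image("top");b=ctrl.get_image("side")
cv2.imwrite("pics/top5.png",a);cv2.imwrite("pics/side5.png",b)
cv2.imwrite("pics/g5.png",np.hstack([cv2.resize(a[140:260,310:430],(400,400)),cv2.resize(b[200:350,270:420],(400,400))]))
E
```

```text
[ 0.4981 -0.2645  0.2104] head 10.87 tilt [-2.e-04  6.e-04 -1.e+00] t 12.75
shift [-0.0061 -0.0005  0.1184] turn -0.0023
```

View pics/g5.png

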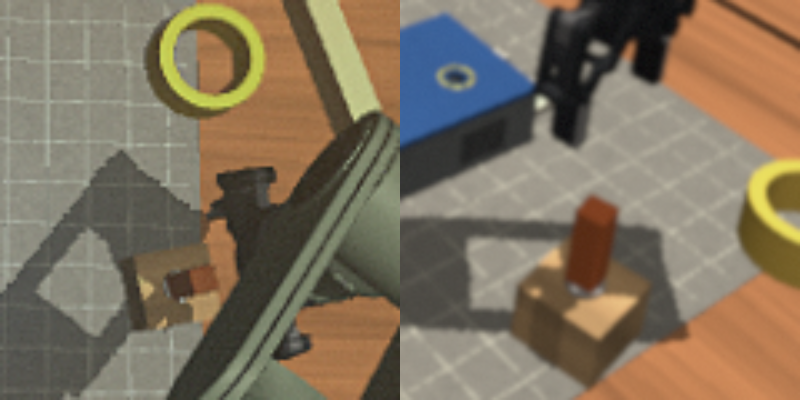

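The open jaws, at about (600,80) in the crop, are above the upright handle at (592,245), and the way down is clear.

Emit:
{"op": "apply_moves", "data": {"motion": [-0.006,0,0.0,0,-0.006,0,0.03,0,-0.006,0,0.07,0,-0.006,0,0.105,0,-0.006,0,0.1175,0]}}

```text
time_s: 13.48
tool_pos: [0.4977, -0.2707, 0.0905]
eef_rot: [-2.0, -2.417, 0.0]
force: [-0.3, -0.3, 0.3]
width: 0.0854
gripper_force: 0.0
```

Emit:
{"op": "apply_moves", "data": {"motion": [0,0,0,0,0,0,0,0]}}

```text
time_s: 13.72
tool_pos: [0.5004, -0.2728, 0.0947]
eef_rot: [2.001, 2.418, 0.0]
force: [0.5, 0.0, 0.3]
width: 0.0856
gripper_force: 0.0
```

```bash
python3 go.py .4987 -.2705 .092 11
```

```text
[ 0.5004 -0.2728  0.0947] head 10.79 tilt [ 0.0027 -0.0021 -1.    ] t 13.725
shift [ 0.0026 -0.0012  0.0027] turn -0.0037
```

Emit:
{"op": "apply_moves", "data": {"motion": [0.001,-0.0005,0.002,0,0.001,-0.0005,0.002,0,0.001,-0.0005,0.002,0,0.001,-0.0005,0.002,0,0.001,-0.0005,0.002,0], "fingers": 255}}

```text
time_s: 14.35
tool_pos: [0.4988, -0.2712, 0.0914]
eef_rot: [2.002, 2.42, 0.0]
force: [0.3, -0.5, 2.7]
width: 0.0236
gripper_force: 59.1
```

Emit:
{"op": "apply_moves", "data": {"motion": [0,0,0,0,0,0,0,0,0,0,0,0]}}

```text
time_s: 14.72
tool_pos: [0.4988, -0.2712, 0.0914]
eef_rot: [2.002, 2.42, 0.0]
force: [-0.1, 0.5, 3.6]
width: 0.0232
gripper_force: 59.1
```

```bash
python3 go.py .4987 -.2705 .2 11;python3 -c "
from h import *
s=ctrl.observe();print(s['width'],s['gripper_force'],s['force'],s['wrist_torque'])"
```

```text
[ 0.4988 -0.2712  0.0914] head 10.78 tilt [ 7.e-04 -5.e-04 -1.e+00] t 14.725
shift [ 6.000e-04  1.000e-04 -1.086e-01] turn -0.0038
0.023236067742522168 59.13123965263367 [-0.0655866   0.49401934  3.60157825] [ 0.0130675   0.05275438 -0.0251907 ]
```

Emit:
{"op": "apply_moves", "data": {"motion": [0,0,-0.02,0,0,0,-0.05,0,0,0,-0.08,0,0,0,-0.11,0,0,0,-0.11,0]}}

```text
time_s: 15.35
tool_pos: [0.4996, -0.2718, 0.2029]
eef_rot: [2.0, 2.417, 0.0]
force: [0.8, 0.8, -0.5]
width: 0.023
gripper_force: 59.9
```

```bash
python3 go.py .569 -.037 .19 11
```

```text
[ 0.4996 -0.2718  0.2029] head 10.78 tilt [ 0.0038 -0.0029 -1.    ] t 15.35
shift [0.2178 0.1121 0.0124] turn -0.0039
```

Emit:
{"op": "apply_moves", "data": {"motion": [0.05,0.026,0,0,0.1,0.051,0,0,0.15,0.077,0,0,0.2,0.103,0.006,0,0.2178,0.1121,0.012,0]}}

```text
time_s: 15.98
tool_pos: [0.5667, -0.0328, 0.1861]
eef_rot: [-1.996, -2.421, 0.002]
force: [0.2, 0.5, -0.6]
width: 0.0232
gripper_force: 60.0
```

Emit:
{"op": "apply_moves", "data": {"motion": [0,0,0,0,0,0,0,0,0,0,0,0,0,0,0,0]}}

```text
time_s: 16.48
tool_pos: [0.5678, -0.0373, 0.1892]
eef_rot: [2.005, 2.418, 0.0]
force: [0.1, 0.3, -0.9]
width: 0.023
gripper_force: 60.0
```

```bash
python3 go.py .569 -.037 .16 11
python3 - <<'E'
from h import *
a=ctrl.get_image("top");b=ctrl.get_image("side")
cv2.imwrite("pics/top6.png",a);cv2.imwrite("pics/side6.png",b)
s=ctrl.observe();tip=s["tool_pos"]+R.from_rotvec(s["eef_rot"]).as_matrix()[:,2]*.0864
print("tip",tip,"proj",proj("side",[tip,tip+[0,0,.05],[.569,-.037,.065]]))
cv2.imwrite("pics/g6.png",np.hstack([cv2.resize(a[150:230,240:320],(380,380)),cv2.resize(b[180:260,250:330],(400,400),interpolation=cv2.INTER_CUBIC)[:380]]))
E
```

```text
[ 0.5678 -0.0373  0.1892] head 10.67 tilt [ 5.e-04 -3.e-04 -1.e+00] t 16.475
shift [0.0001 0.0012 0.0292] turn -0.0058
tip [ 0.56786043 -0.03687076  0.10276878] proj [[291.54809456 215.67730437]
 [292.9096119  197.84274325]
 [290.97327995 228.3643962 ]]
```

View pics/g6.png

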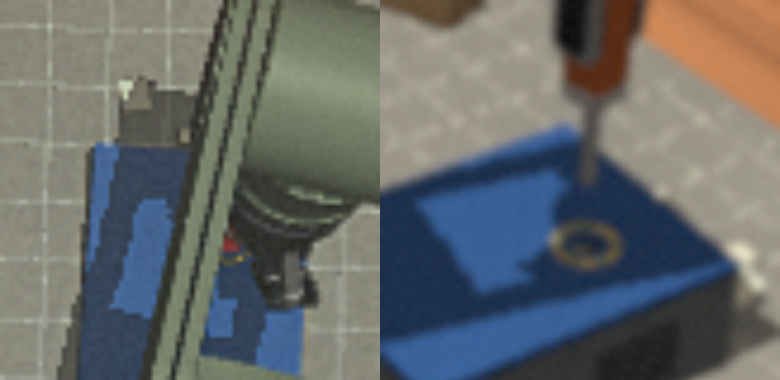

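The pin tip at crop (588,183), full-image pixel (291.6,216.6), is where I predicted. It hangs straight above the ring at crop (587,244), full-image (291.4,228.8). I'll lower it.

Emit:
{"op": "apply_moves", "data": {"motion": [0,0.001,0.012,0,0,0.001,0.024,0,0,0.001,0.036,0,0,0.001,0.046,0,0,0.001,0.05,0]}}

```text
time_s: 17.2
tool_pos: [0.5681, -0.0356, 0.1376]
eef_rot: [-2.002, -2.419, 0.001]
force: [-0.1, 0.7, -0.6]
width: 0.0234
gripper_force: 60.0
```

Emit:
{"op": "apply_moves", "data": {"motion": [0,0,0,0,0,0,0,0]}}

```text
time_s: 17.45
tool_pos: [0.5693, -0.0359, 0.1395]
eef_rot: [2.002, 2.419, 0.001]
force: [0.7, 0.8, -0.9]
width: 0.0233
gripper_force: 60.0
```

```bash
python3 go.py .569 -.037 .1234 11; python3 -c "
from h import *
s=ctrl.observe();print(s['width'],s['gripper_force'],s['force'],s['wrist_torque'])"
```

```text
[ 0.5693 -0.0359  0.1395] head 10.78 tilt [ 1.1e-03 -2.0e-04 -1.0e+00] t 17.45
shift [-0.001  -0.0005  0.0161] turn -0.0039
0.023312578848892162 59.96268332004547 [ 0.71188327  0.84741152 -0.85848291] [-0.03721488  0.02719683 -0.01391334]
```

Emit:
{"op": "apply_moves", "data": {"motion": [-0.001,0,0.005,0,-0.001,0,0.01,0,-0.001,0,0.014,0,-0.001,0,0.016,0,-0.001,0,0.016,0]}}

```text
time_s: 18.08
tool_pos: [0.5693, -0.0369, 0.1235]
eef_rot: [2.003, 2.42, 0.0]
force: [-0.5, 0.0, 3.9]
width: 0.0235
gripper_force: 60.6
```

Emit:
{"op": "apply_moves", "data": {"motion": [0,0,0,0,0,0,0,0]}}

```text
time_s: 18.32
tool_pos: [0.5693, -0.0369, 0.1233]
eef_rot: [2.003, 2.42, 0.0]
force: [-1.2, -0.2, 4.2]
width: 0.0234
gripper_force: 60.6
```

Emit:
{"op": "apply_moves", "data": {"motion": [0,0,0.001,0,0,0,0.001,0,0,0,0.001,0]}}

```text
time_s: 18.7
tool_pos: [0.5694, -0.037, 0.1232]
eef_rot: [2.002, 2.42, 0.0]
force: [-2.3, 0.5, 8.2]
width: 0.0234
gripper_force: 61.5
```

Emit:
{"op": "apply_moves", "data": {"motion": [0,0,0.0005,0,0,0,0.0005,0,0,0,0.0005,0,0,0,0.0005,0]}}

```text
time_s: 19.2
tool_pos: [0.5694, -0.037, 0.1231]
eef_rot: [2.002, 2.42, 0.0]
force: [-2.7, -0.5, 10.6]
width: 0.0234
gripper_force: 61.6
```

Run:
```python
from h import *
cv2.imwrite("pics/g7.png",ctrl.get_image("side"));s=ctrl.observe();print(s['force'],s['tool_pos'],s['gripper_force'])
```

```text
[-2.51809686 -0.10796818 10.83546008] [ 0.56939735 -0.03697396  0.12309086] 61.61601662635803
```

View pics/g7.png

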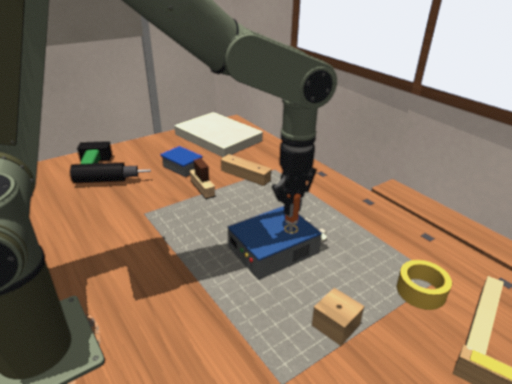

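The stylus, at about (292,213), is in the hole. The scraper stands on the bench at (201,180), away from the box, and the tape, offcut and tub look unmoved. The button is bottomed under about 11 N, so I'm handing the job in.

```bash
python3 -c "
from workcell import ctrl
print(ctrl.job_done())"
```

```text
the job is handed in; nothing more can be done
None
```

I handed the job in at about 19 s with all four crumbs on the bench, the scraper put down clear of the box, and the gripped stylus holding the reset button bottomed at about 11 N; no verdict came back.

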